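# Release the wide tape roll from the dispenser

### The arm

A 6-joint arm with a two-finger parallel gripper is mounted at the origin on the work surface. World frame = base frame: x ahead of the robot, y to its left, z up, the work surface at z = 0. Lengths are in m, angles in rad, forces in N, time in s.
With the tool pointing down it reaches from about 0.35 to 0.975 m from the base axis. Payload 4.9 kg.
Tool frame: the origin (TCP) lies between the finger pads; the fingertips stand 19 mm ahead of it and the grasp point (between the pads) is the TCP; z points along the fingers, y is the line along which they close (so a half turn about z gives the same grasp; the last joint's range is limited). The gripper opens to 85 mm and grips with 20 to 120 N. Pads are 22 mm wide; open, the fingers measure 114 mm over their backs; the gripper's body (76 mm by 85 mm) begins 54 mm behind the grasp point. The pads swing forward as they close: fully open they stand 13 mm farther back than shut.
Start: joints at [-1.327, 0.053, 1.613, -0, 1.476, -0.119], TCP at [0.222, -0.584, 0.224] pointing down, gripper open.
Joint ranges: [-3.01, 3.01], [-1.01, 2.22], [0.06, 2.58], [-1.02, 4.17], [0.09, 2.62], [-3.14, 3.14]. Speed limits (rad/s): [2.57, 2.57, 3.14, 3.14, 3.14, 3.14].

### API

Orientations are given as a rotation vector (axis times angle).
In Python, from station import ctrl gives the robot as it stands. The module is installed in compiled form; this text tells all that it offers.
- The arm moves only by the tool servo_tool, never from a script. Its argument "increments" is a list that holds one entry, the list of rows, each a list of 5 numbers: the finger opening in cm, from 0 to 8.54, then the shift along the tool's x, y, z in cm, then the turn about the tool's z in degrees. A call has 1 to 5 rows; each row is the pose to reach, as a shift and turn from the pose commanded when the call began, along the tool's axes at that moment; what a row does not reach only later rows make up. A row lasts 1/10 s, in which the tool goes at most 50 mm and 8.59 degrees, less where a joint would pass 70% of its speed; a pose out of reach is approached as far as the arm can. A call with a gripper value outside its range is refused whole. The fingers move at their own pace and stop on an object; "newtons" is the grip in N (left out, the last holds). Time passes only in rows, so rows that repeat a pose let the fingers close. It gives the time, the measured TCP pose, the force, the opening and the grip force at its end, in the units of the state.
- ctrl.get_obs(): the state, without advancing time (a new reading comes with each control period).
- ctrl.get_image(name): name is "scene" or "top" or "wrist"; returns a dict with "img" (400x640x3 uint8, red, green, blue), "fx", "fy", "cx", "cy" (pixels), "rvec" (rotation vector, rad) and "tvec" (3), from world to camera coordinates, as OpenCV has them; the wrist camera has in their place "mount" (4x4, takes a point from camera to tool coordinates, whose origin is the TCP and whose axes are the flange's). Camera axes: x right, y down, z forward; pixel columns grow to the right and rows downward; lengths in m; the calibration is good to about 2 mm. A picture is of the moment at which its call begins: read the wrist's pose just before it. There is no depth.
- ctrl.finish_job(): hands the job in; it is judged then, once.
The state is a dict: "t": time; "q": joint angles; "dq": joint speeds; "effort": joint torques, N m; "tool_pos": TCP position; "tool_rot": TCP orientation; "contact_force": force on the tool from outside, world axes, zero at the start; "wrist_torque": the same for the moment, N m; "opening": finger opening in m; "grip_force": force on a finger pad.
Only numpy, scipy, OpenCV 4.12 (cv2) and the standard library are available. Lean on these libraries where they do the work, as an engineer would, in place of code of your own. Each camera call takes 0.05 s, during which the arm holds its last target. There are 200 camera calls.

### The job

Two rolls of packing tape wait behind the gates of the two-lane dispenser on the packing bench. Press down the paddle of the rocking lever that serves the wide roll's lane so that its gate lifts, and keep it down until the wide roll has rolled to the stop at the low end; then let the paddle go, so that the gate drops shut again. Do not touch or lift either roll, leave the narrow roll waiting behind its gate, and do not disturb the carton and bottle nearby.

Things in the scene. Friction and masses are not known exactly. Their poses are not given: they have to be found in the camera images.
- dispenser: fixed two-lane tape dispenser, 275 mm long (x), 134 wide, 130 tall. Origin on the bench under its middle; +x = downhill delivery end (away from robot), z up. Lanes 58 mm wide, centre lines y +34 (left) and -34 (right), sloping 12 deg, walls 30 mm high. Gates at x +33; stop plate at x +165 mm: a delivered roll rests there, centre about x +135, z 57 mm.
- lever_left (a joint): tilt of the left (+y) lever, rad: 0 at rest, gate down; grows as the paddle goes down; hard stop 0.5 (paddle 43 mm lower, tilted, 11 mm nearer the gate). Pivot along dispenser y at x -80, z 110 mm; paddle 90 mm to the robot's side, gate 113 mm beyond. About 2.5 N on the paddle starts it, 5 N holds it fully down; springs back. Gate clears a roll from about 0.36.
- lever_right (a joint): tilt of the right (-y) lever, rad: 0 at rest, gate down; grows as the paddle goes down; hard stop 0.5 (paddle 43 mm lower, tilted, 11 mm nearer the gate). Pivot along dispenser y at x -80, z 110 mm; paddle 90 mm to the robot's side, gate 113 mm beyond. About 2.5 N on the paddle starts it, 5 N holds it fully down; springs back. Gate clears a roll from about 0.36.
- paddle_left: press paddle of the left lever, outside the lanes on the robot's side, bare bench below: rubber-faced plate 55 mm along dispenser x, 50 along y, 9 thick. Origin: centre of its upper (pressed) face, at x -170, y +107, z 119 mm in the dispenser's frame at rest; axes then parallel to the dispenser's. Serves the left lane (+y).
- paddle_right: press paddle of the right lever, outside the lanes on the robot's side, bare bench below: rubber-faced plate 55 mm along dispenser x, 50 along y, 9 thick. Origin: centre of its upper (pressed) face, at x -170, y -107, z 119 mm in the dispenser's frame at rest; axes then parallel to the dispenser's. Serves the right lane (-y).
- wide_roll_center (a point): centre of the wide roll of brown packing tape: 56 mm outside diameter, 48 mm wide, stands on its rim with its axis across the lane; waits against its lane's gate, in the left (+y) or the right (-y) lane (varies). The two rolls are alike but for width (48 and 24 mm).
- narrow_roll_center (a point): centre of the narrow roll of brown packing tape: 56 mm outside diameter, 24 mm wide, stands on its rim with its axis across the lane; waits against its lane's gate, in the left (+y) or the right (-y) lane (varies). The two rolls are alike but for width (48 and 24 mm).
- wide_roll: the wide roll; origin at its centre (turns as it rolls)
- narrow_roll: the narrow roll; origin at its centre
- carton: bystander: closed carton 150 x 110 x 70 mm, origin under its middle, at the dispenser's left (+y) side
- cleaner: bystander: white bottle, 56 mm diameter, 140 mm tall, origin under its middle, at the dispenser's right (-y) side
Things that resemble listed ones, but are neither listed nor needed, are in the scene too. What is shaped like the wide_roll but red is not meant.

How it is judged:
By the outcome, as a careful person would: the job done as asked, in the order asked, and still so for the second after the job is handed in, with the robot touching nothing.
It also fails if it takes over 32 s, if anything falls off the work surface, if the arm or the gripper's body presses on something with over 40 N, if the wrist force passes 120 N, or if a joint passes its speed limit or range.

## Working session

There is one attempt and no reset: what is moved stays moved. The work goes in short steps, Python scripts to look and compute and a tool call to move; the robot and the scene stay as the last step left them, time stands still between calls to the robot, and variables do not carry over. Pictures are saved under pics/ and viewed, at most 10 in all, crops included, and the job is handed in when it is done.

Besides the shell and the picture viewer there is one more tool, called after ">>>" as name([rows], argument=value, ...), one row to a line, values as JSON. servo_tool: Moves the arm, as the interface text tells. Its arguments: {"type":"object","properties":{"increments":{"type":"array"},"newtons":{"type":"number"}},"required":["increments"]}

```bash
mkdir -p pics; cat > h.py <<'E'
import numpy as np, cv2
from station import ctrl
def save(name, im): cv2.imwrite('pics/'+name, cv2.cvtColor(im, cv2.COLOR_RGB2BGR))
def ray(c,u,v):
    R=cv2.Rodrigues(np.array(c['rvec'],float))[0]; t=np.array(c['tvec'],float).ravel()
    d=R.T@np.array([(u-c['cx'])/c['fx'],(v-c['cy'])/c['fy'],1]); return -R.T@t, d
def onz(c,u,v,z):
    o,d=ray(c,u,v); return o+d*(z-o[2])/d[2]
def proj(c,P): return cv2.projectPoints(np.array(P,float).reshape(-1,3),np.array(c['rvec'],float),np.array(c['tvec'],float),np.array([[c['fx'],0,c['cx']],[0,c['fy'],c['cy']],[0,0,1.]]),None)[0].reshape(-1,2)
E
python3 - <<'E'
from h import *
import pickle
for n in('scene','top'):
    c=ctrl.get_image(n); save(n+'0.png',c['img']); pickle.dump(c,open(n+'.pkl','wb'))
o=ctrl.get_obs(); print(o['t'],o['tool_pos'],o['tool_rot'],o['contact_force'])
E
```

```text
0.1 [ 0.22167353 -0.58377558  0.22279584] [-3.08827906e+00 -5.66396937e-01  2.01163661e-04] [ 0.02396262  0.12698532 -0.29407633]
```

View pics/top0.png

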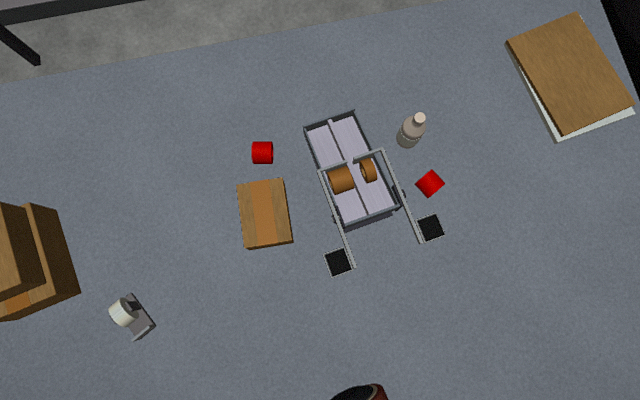

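View pics/scene0.png

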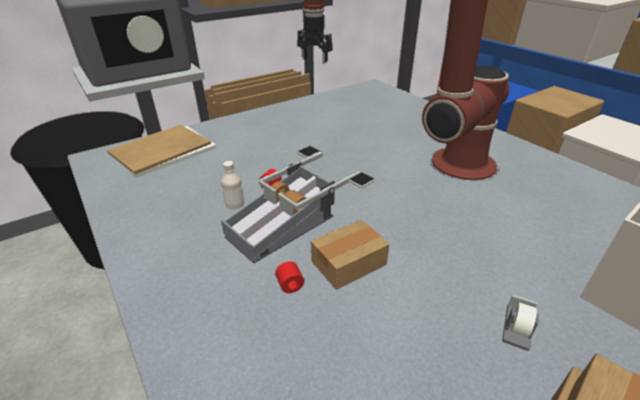

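Top view: brown wide roll at about (341,179) in the left lane (carton side), brown narrow roll at about (368,170) in the right lane. The red rolls at (262,152) and (430,183) are decoys. The paddles are at (339,262) on the left and (430,228) on the right. I'll measure them and confirm with a crop.

```bash
python3 - <<'E'
from h import *
import pickle
c=pickle.load(open('top.pkl','rb')); im=c['img']
save('crop.png',cv2.resize(im[95:285,290:460],None,fx=3.1,fy=3.1,interpolation=cv2.INTER_CUBIC))
m=(im.max(2)<45).astype(np.uint8); n,l,s,cen=cv2.connectedComponentsWithStats(m)
P={}
for i in range(1,n):
    if s[i,4]>150 and 300<cen[i][0]<460 and 200<cen[i][1]<290:
        p=onz(c,*cen[i],.119); print('paddle',cen[i],s[i,4],p); P[cen[i][0]]=p
        r=cv2.minAreaRect(np.argwhere(l==i)[:,::-1].astype(np.float32)); b=cv2.boxPoints(r)
        B=np.array([onz(c,*q,.119) for q in b]); print(np.linalg.norm(np.diff(B,axis=0),axis=1), np.degrees(np.arctan2(*(np.diff(B,axis=0)[:,:2].T[::-1]))))
k=sorted(P); L,R=P[k[0]],P[k[-1]]; y=(L-R)[:2]; d=np.linalg.norm(y); y/=d; x=np.array([y[1],-y[0]])
O=(L+R)[:2]/2+.170*x; print('sep',d,'yaw',np.degrees(np.arctan2(x[1],x[0])),'O',O)
hsv=cv2.cvtColor(im,cv2.COLOR_RGB2HSV); b=cv2.inRange(hsv,(8,110,40),(20,255,255)); n,l,s,cen=cv2.connectedComponentsWithStats(b)
for i in range(1,n):
    if s[i,4]>40 and 310<cen[i][0]<400:
        p=onz(c,*cen[i],.1)[:2]-O; print('roll',cen[i],s[i],p@x,p@y)
sc=pickle.load(open('scene.pkl','rb')); print(proj(sc,[L,R]))
o=ctrl.get_obs(); Rt=cv2.Rodrigues(o['tool_rot'])[0]; print(Rt.round(3)); print((L-o['tool_pos'])@Rt)
E
```

```text
paddle [430.54245283 227.29716981] 424 [ 0.5030585  -0.19771591  0.119     ]
[0.04345262 0.04628452 0.04301319] [ -80.04917824 -173.07762536   99.74295741]
paddle [337.68109339 261.89977221] 439 [0.47133603 0.01390724 0.119     ]
[0.04225077 0.04612219 0.04182841] [ -81.25726732 -171.68390926   98.54404147]
sep 0.21398754366493525 yaw 8.52520280425517 O [ 0.65531889 -0.06670278]
roll [367.80327869 169.74098361] [359 158  18  25 305] 0.00012700790125844247 -0.03165609263131997
roll [340.40566038 179.56415094] [327 166  27  28 530] 0.00014320565887694558 0.034796293723329014
[[360.93945983 178.39765031]
 [307.92748618 150.62056708]]
[[ 0.935  0.355 -0.   ]
 [ 0.355 -0.935  0.002]
 [ 0.    -0.002 -1.   ]]
[ 0.44549119 -0.46999893  0.10472965]
```

View pics/crop.png

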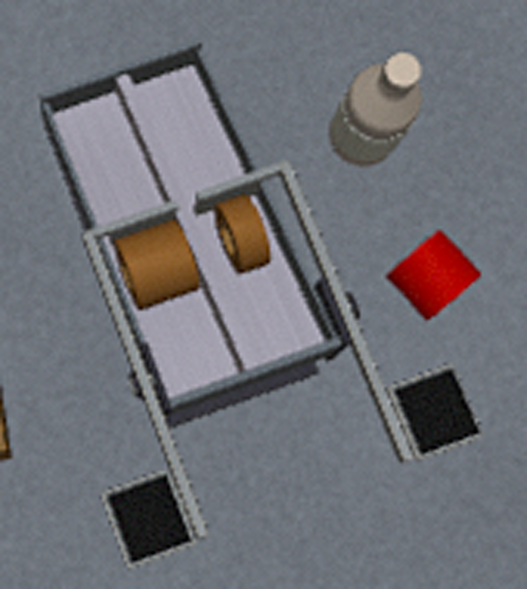

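Confirmed: the wide brown roll is in the left lane, so I use the left paddle. The 214 mm paddle spacing matches, and the rolls come out at y +35 and −32 mm. I'll move over with the gripper closed.

>>> servo_tool([
  [[0, 2, -2.1, 0, 0], [0, 5, -5.2, 0, 0], [0, 8.3, -8.7, 0, 0], [0, 11.7, -12.2, 0, 0], [0, 15, -15.7, 0, 0]],
], newtons=20)

```text
t: 0.6
tool_pos: [0.3065, -0.3823, 0.2232]
tool_rot: [-3.089, -0.566, 0.0]
contact_force: [0.2, -0.2, 0.1]
opening: 0.0123
grip_force: 0.0
```

>>> servo_tool([
  [[0, 3, -3.1, 0, 0], [0, 6, -6.3, 0, 0], [0, 9, -9.4, 0, 0], [0, 12, -12.6, 0, 0], [0, 15, -15.7, 0, 0]],
])

```text
t: 1.1
tool_pos: [0.3909, -0.1824, 0.2235]
tool_rot: [-3.09, -0.566, 0.0]
contact_force: [1.4, 0.1, 0.1]
opening: 0.0002
grip_force: 0.0
```

>>> servo_tool([
  [[0, 3.3, -3.4, 0, 3], [0, 6.6, -6.9, 0, 6], [0, 10, -10.4, 0, 9], [0, 13, -13.8, 0, 12], [0, 14.8, -15.6, 0, 12.3]],
])

```text
t: 1.6
tool_pos: [0.474, 0.0171, 0.2235]
tool_rot: [-3.132, -0.236, 0.001]
contact_force: [0.6, 0.3, -0.1]
opening: -0.0
grip_force: 0.0
```

>>> servo_tool([
  [[0, 0, 0, 0, 0], [0, 0, 0, 0, 0], [0, 0, 0, 0, 0]],
])

```text
t: 1.9
tool_pos: [0.4735, 0.0133, 0.2236]
tool_rot: [3.133, 0.231, -0.001]
contact_force: [0.1, 0.7, 0.2]
opening: -0.0002
grip_force: 0.0
```

```bash
python3 - <<'E'
from h import *
o=ctrl.get_obs(); c=ctrl.get_image('wrist'); save('w1.png',c['img']); im=c['img']
Rt=cv2.Rodrigues(o['tool_rot'])[0]; L=np.array([.4713,.0139,.119]); print(o['t'],o['tool_pos'],Rt.round(3),(L-o['tool_pos'])@Rt,o['contact_force'],o['opening'])
M=np.array(c['mount']); q=np.linalg.inv(M)@np.r_[(L-o['tool_pos'])@Rt,1]; print('expect px',c['fx']*q[0]/q[2]+c['cx'],c['fy']*q[1]/q[2]+c['cy'])
E
```

```text
1.9 [0.47345365 0.01332991 0.22356395] [[ 0.989  0.147 -0.001]
 [ 0.147 -0.989 -0.   ]
 [-0.001  0.    -1.   ]] [-0.00197208 -0.00089696  0.10456524] [0.10324392 0.74709194 0.22404534] -0.00015453704768305732
expect px 314.5552163258451 196.80852595351433
```

View pics/w1.png

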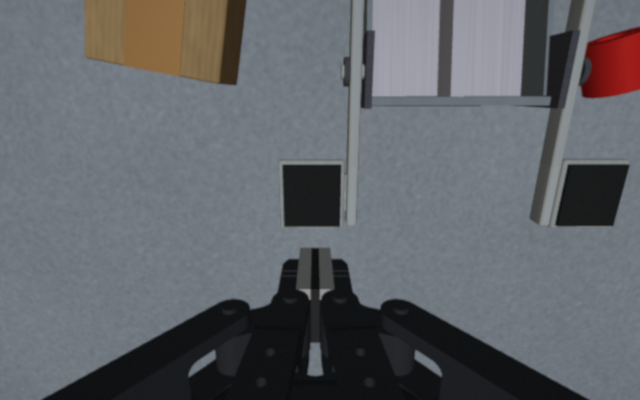

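The wrist view shows the left paddle centred at (312,194), against an expected (315,197), about 1.5 mm off, and the closed fingers are aligned with it. Now I press.

>>> servo_tool([
  [[0, 0, 0, 2, 0], [0, 0, 0, 4.5, 0], [0, 0, 0, 6.5, 0], [0, 0, 0, 7.5, 0], [0, 0, 0, 8, 0]],
])

```text
t: 2.45
tool_pos: [0.4732, 0.0134, 0.1429]
tool_rot: [-3.133, -0.23, 0.002]
contact_force: [0.6, -0.3, -0.2]
opening: -0.0001
grip_force: 0.0
```

>>> servo_tool([
  [[0, 0, 0, 0.5, 0], [0, 0, 0, 1, 0], [0, 0.1, 0, 1.6, 0], [0, 0.2, 0, 2.2, 0], [0, 0.3, 0, 2.8, 0]],
])

```text
t: 2.95
tool_pos: [0.4771, 0.0146, 0.1157]
tool_rot: [3.133, 0.233, 0.001]
contact_force: [-0.8, -0.1, 0.1]
opening: 0.0001
grip_force: 0.0
```

>>> servo_tool([
  [[0, 0.1, 0, 0.4, 0], [0, 0.2, 0, 0.7, 0], [0, 0.3, 0, 1.0, 0], [0, 0.3, 0, 1.0, 0]],
])

```text
t: 3.35
tool_pos: [0.4799, 0.015, 0.1058]
tool_rot: [3.133, 0.232, -0.0]
contact_force: [-0.6, -0.9, 2.5]
opening: -0.0001
grip_force: 1.0
```

```bash
python3 - <<'E'
from h import *
a=ctrl.get_image('scene')['img'][110:270,200:400]; b=ctrl.get_image('wrist')['img']
print(ctrl.get_obs()['contact_force'])
a=cv2.resize(a,None,fx=2,fy=2,interpolation=cv2.INTER_CUBIC); b=cv2.resize(b,(400,250)); b=np.pad(b,((0,70),(0,0),(0,0)))
save('p2.png',np.hstack([a,b]))
E
```

```text
[-1.34577944  0.58354522  1.86956342]
```

View pics/p2.png

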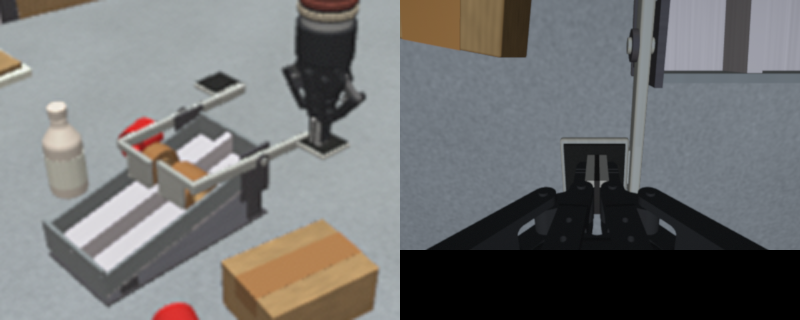

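The fingers are on the paddle, but it's only slightly down (about 10 mm) and the gate isn't lifted yet. I'll keep going down, guided by force.

>>> servo_tool([
  [[0, 0, 0, 0.4, 0], [0, 0, 0, 0.8, 0], [0, 0, 0, 1.2, 0], [0, 0, 0, 1.5, 0], [0, 0, 0, 1.5, 0]],
])

```text
t: 3.95
tool_pos: [0.4802, 0.015, 0.0909]
tool_rot: [3.133, 0.232, 0.002]
contact_force: [0.0, -0.6, 2.8]
opening: 0.0004
grip_force: 1.0
```

```bash
python3 - <<'E'
from h import *
a=ctrl.get_image('scene')['img'][110:270,200:400]; o=ctrl.get_obs(); print(o['t'],o['contact_force'],o['tool_pos'])
save('p3.png',cv2.resize(a,None,fx=3,fy=3,interpolation=cv2.INTER_CUBIC))
E
```

```text
4.0 [ 1.28176773 -0.61489823  2.83838403] [0.47988271 0.01494821 0.09077021]
```

View pics/p3.png

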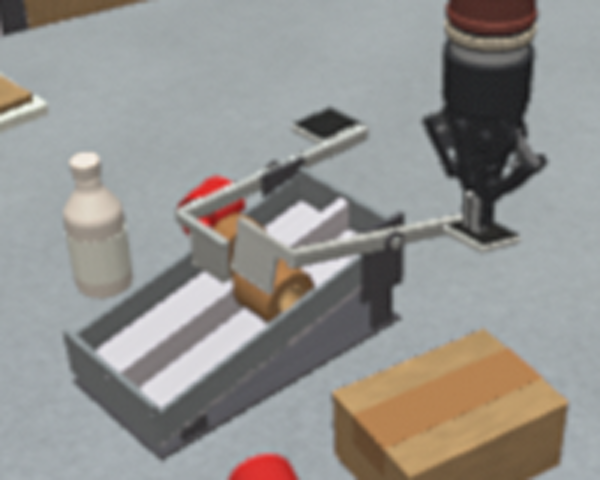

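The left gate is lifting. About halfway, so I continue down.

>>> servo_tool([
  [[0, 0, 0, 0.4, 0], [0, 0.1, 0, 0.8, 0], [0, 0.2, 0, 1.2, 0], [0, 0.2, 0, 1.5, 0], [0, 0.2, 0, 1.5, 0]],
])

```text
t: 4.5
tool_pos: [0.482, 0.0152, 0.0757]
tool_rot: [3.133, 0.232, 0.0]
contact_force: [0.5, 0.4, 5.2]
opening: 0.0002
grip_force: 2.4
```

>>> servo_tool([
  [[0, 0, 0, 0.2, 0], [0, 0, 0, 0.3, 0], [0, 0, 0, 0.3, 0], [0, 0, 0, 0.3, 0]],
])

```text
t: 4.9
tool_pos: [0.4822, 0.0152, 0.0732]
tool_rot: [3.133, 0.232, 0.001]
contact_force: [0.6, 0.1, 5.6]
opening: 0.0002
grip_force: 2.5
```

```bash
python3 - <<'E'
from h import *
a=ctrl.get_image('scene')['img'][110:270,200:400]; o=ctrl.get_obs(); print(o['t'],o['contact_force'],o['tool_pos'])
save('p4.png',cv2.resize(a,None,fx=3,fy=3,interpolation=cv2.INTER_CUBIC))
E
```

```text
4.95 [ 1.12683904 -0.58677163  5.78060039] [0.48213031 0.01521867 0.07315822]
```

View pics/p4.png

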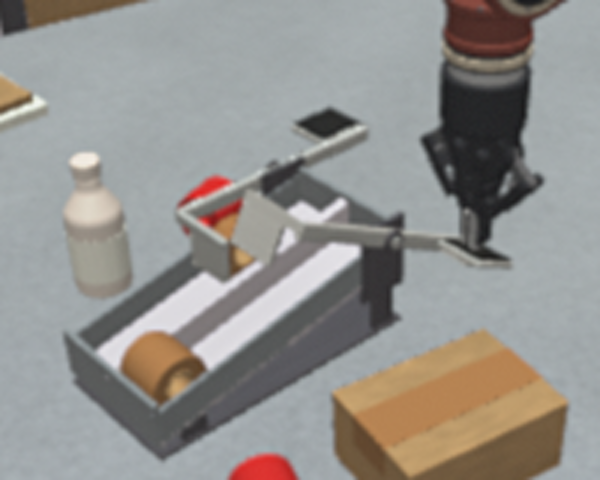

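The wide roll has run down to the stop at about (165,370) in the crop, and the narrow one is still gated. I'll hold so it settles, then release slowly.

>>> servo_tool([
  [[0, 0, 0, 0, 0], [0, 0, 0, 0, 0], [0, 0, 0, 0, 0], [0, 0, 0, 0, 0], [0, 0, 0, 0, 0]],
])

```text
t: 5.45
tool_pos: [0.4821, 0.0152, 0.0732]
tool_rot: [3.133, 0.232, 0.001]
contact_force: [-0.1, -0.4, 5.7]
opening: -0.0001
grip_force: 2.5
```

>>> servo_tool([
  [[0, 0, 0, 0, 0], [0, 0, 0, 0, 0], [0, 0, 0, 0, 0], [0, 0, 0, 0, 0], [0, 0, 0, 0, 0]],
])

```text
t: 5.95
tool_pos: [0.4821, 0.0152, 0.0732]
tool_rot: [3.133, 0.233, 0.001]
contact_force: [-0.1, 0.4, 5.9]
opening: -0.0003
grip_force: 2.5
```

```bash
python3 - <<'E'
from h import *
c=ctrl.get_image('top'); im=c['img']; hsv=cv2.cvtColor(im,cv2.COLOR_RGB2HSV); b=cv2.inRange(hsv,(8,110,40),(20,255,255)); n,l,s,cen=cv2.connectedComponentsWithStats(b)
O=np.array([.6553,-.0667]); a=np.radians(8.53); x=np.array([np.cos(a),np.sin(a)]); y=np.array([-x[1],x[0]])
for i in range(1,n):
    if s[i,4]>40 and 300<cen[i][0]<400: p=onz(c,*cen[i],.07)[:2]-O; print(cen[i],s[i,4],p@x,p@y)
E
```

```text
[320.22055675 132.65952891] 467 0.1311149237385379 0.03462884383318208
[367.84488449 169.73267327] 303 0.006554285127982876 -0.038281668128858755
```

>>> servo_tool([
  [[0, 0, 0, -0.5, 0], [0, 0, 0, -1.1, 0], [0, -0.1, 0, -1.7, 0], [0, -0.2, 0, -2.3, 0], [0, -0.3, 0, -2.9, 0]],
])

```text
t: 6.5
tool_pos: [0.4786, 0.015, 0.1023]
tool_rot: [-3.133, -0.232, -0.0]
contact_force: [-1.2, 0.3, 2.4]
opening: 0.0002
grip_force: 1.5
```

>>> servo_tool([
  [[0, -0.1, 0, -0.6, 0], [0, -0.2, 0, -1.2, 0], [0, -0.2, 0, -2, 0], [0, -0.2, 0, -4, 0], [0, -0.2, 0, -7, 0]],
])

```text
t: 7.0
tool_pos: [0.4752, 0.0147, 0.1706]
tool_rot: [-3.132, -0.232, 0.007]
contact_force: [0.3, -0.0, -0.4]
opening: 0.0001
grip_force: 0.0
```

>>> servo_tool([
  [[0, 0, 0, -2, 0], [0, 0, 0, -4, 0], [0, 0, 0, -5, 0], [0, 0, 0, -5, 0], [0, 0, 0, -5, 0]],
])

```text
t: 7.5
tool_pos: [0.4764, 0.0146, 0.221]
tool_rot: [-3.133, -0.232, 0.002]
contact_force: [-0.2, -0.1, 0.3]
opening: -0.0001
grip_force: 0.0
```

```bash
python3 - <<'E'
from h import *
a=ctrl.get_image('scene')['img'][110:300,200:400]; t=ctrl.get_image('top')['img'][95:285,230:460]; o=ctrl.get_obs(); print(o['t'],o['contact_force'],o['tool_pos'])
f=lambda i:cv2.resize(i,None,fx=1.8,fy=1.8,interpolation=cv2.INTER_CUBIC)
save('p5.png',np.hstack([f(a),f(t)]))
E
```

```text
7.6 [ 1.40233123 -0.09714244 -0.33407019] [0.47603639 0.01462832 0.22026161]
```

View pics/p5.png

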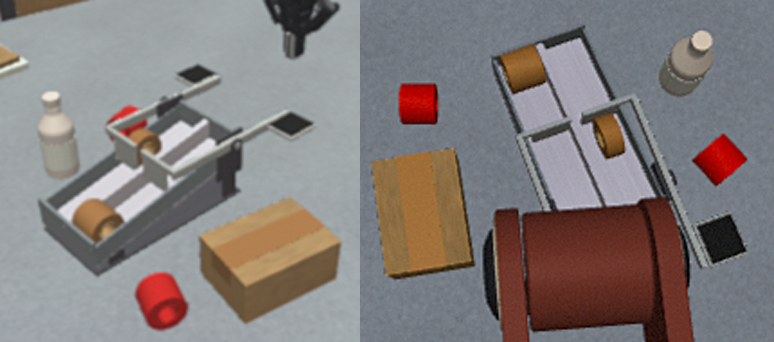

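The wide roll is at the stop, measured at x 131 mm (about 135 expected). The left gate is down again, the narrow roll is still waiting, the carton and bottle haven't moved, and the arm is clear.

```bash
python3 -c "
from station import ctrl
print(ctrl.finish_job())"
```

```text
the job is handed in; nothing more can be done
None
```

Done: I pressed the left paddle until the wide roll reached the stop, then let it go and the gate dropped shut; the narrow roll, carton and bottle were left undisturbed, and I handed the job in at about 7.6 s (no verdict was returned).

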